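# Show the panel's edge under the magnifier

### The arm

A 6-joint arm with a two-finger parallel gripper is mounted at the origin on the work surface. World frame = base frame: x ahead of the robot, y to its left, z up, the work surface at z = 0. Lengths are in m, angles in rad, forces in N, time in s.
With the tool pointing down it reaches from about 0.25 to 0.8 m from the base axis. Payload 3.9 kg.
Tool frame: the origin (TCP) lies at the very end of the fingers, on their centre line; the grasp point (between the pads) lies 19 mm behind it; x points along the fingers, y is the direction in which the jaws open and shut, and the axes are right-handed (so a half turn about x gives the same grasp; the last joint's range is limited). The gripper opens to 85 mm and grips with 20 to 120 N. Pads are 22 mm wide; open, the fingers measure 114 mm over their backs; the gripper's body (76 mm by 85 mm) begins 54 mm behind the grasp point. The pads swing forward as they close: fully open they stand 13 mm farther back than shut.
Start: joints at [-1.325, 0.26, -0.138, 1.173, 0, 1.571], TCP at [0.128, -0.509, 0.231] pointing down, gripper open.
Joint ranges: [-2.78, 2.78], [-0.83, 1.72], [-1.28, 1.37], [-1.9, 2.12], [-1.57, 1.48], [-3.14, 3.14]. Speed limits (rad/s): [2.57, 2.57, 3.14, 3.14, 3.14, 3.14].

### API

Orientations are given as a 3x3 rotation matrix whose columns are the frame's x, y, z axes.
In Python, from bench import robot gives the robot as it stands. The module is installed in compiled form; this text tells all that it offers.
- The arm moves only by the tool carry_out, never from a script. Its argument "steps" is text: rows parted by semicolons, each of 7 numbers parted by spaces: the turn, a rotation vector about the tool's x, y, z normalised to -1 to 1, where 1 is 30 degrees, then the shift along the tool's x, y, z normalised to -1 to 1, where 1 is 0.2 m, then the gripper command: -1 is fully open, 1 is shut, values between are in proportion. In form: rx ry rz x y z fingers; .... A call has 1 to 5 rows; each row is the pose to reach, as a shift and turn from the pose measured when the call began, along the tool's axes at that moment; what a row does not reach only later rows make up. A row lasts 1/8 s, in which the tool goes at most 62.5 mm and 10.7 degrees, less where a joint would pass 70% of its speed; a pose out of reach is approached as far as the arm can. A call with a number of a shift or a turn outside -1 to 1 is refused whole. A call with a gripper value outside its range is refused whole. The fingers move at their own pace and stop on an object; "force" is the grip in N (left out, the last holds). Time passes only in rows, so rows that repeat a pose let the fingers close. It gives the time, the measured TCP pose, the force and the opening at its end, in the units of the state.
- robot.get_obs(): the state, without advancing time (a new reading comes with each control period).
- robot.read_camera(name): name is "scene" or "side" or "wrist"; returns the picture (400x640x3 uint8, red, green, blue); there is no depth.
- robot.get_calibration(name): a dict with "intrinsics" (3x3 intrinsics, pixels), "dist_coeffs" ([k1, k2, p1, p2, k3] as OpenCV has them; the pictures are not rectified), "R" (3x3) and "t" (3): a world point X has camera coordinates R X + t. Camera axes: x right, y down, z forward; pixel columns grow to the right and rows downward; lengths in m; the calibration is good to about 2 mm. A picture is of the moment at which its call begins: read the wrist's pose just before it. get_calibration takes no time and is no camera call; for the wrist camera it gives the pose at the moment of the call.
- robot.sign_off(): hands the job in, once; it reports no verdict.
The state is a dict: "time_s": time; "joint_pos": joint angles; "joint_velocities": joint speeds; "effort": joint torques, N m; "tcp_pos": TCP position; "eef_rot": TCP orientation; "wrist_force": force on the tool from outside, world axes, zero at the start; "wrist_torque": the same for the moment, N m; "grip_width": finger opening in m.
Only numpy, scipy, OpenCV 4.12 (cv2) and the standard library are available. Lean on these libraries where they do the work, as an engineer would, in place of code of your own. Each camera call takes 0.05 s, during which the arm holds its last target. There are 200 camera calls.

### The job

Push the bare aluminium panel along the wooden ledge towards the magnifier until about a third of its length sticks out past that end of the ledge, so that its edge can be inspected. Leave it lying straight, with its long side up against the fence. Only push it, never lift it or let it tip off, and do not disturb the other things on the ledge and the bench.

Things in the scene. Friction and masses are not known exactly. Their poses are not given: they have to be found in the camera images.
- blank: the panel: a flat bare aluminium plate, 90 mm (its x) by 180 mm (its y), 6 mm thick, 0.2 to 0.4 kg, loose, lying flat on the ledge in front of the fence. Origin: centre of its underside; z up. It starts parallel to the fence within 0.12 rad, 4 to 40 mm off it, overhanging neither end. It slides under a few newtons and tips off if half of it overhangs.
- ledge: the ledge: a fixed maple riser. Top 60 mm above the bench, 360 mm long: open ends at its y = -180 and +180 mm; in x from -90 (front edge, robot side) to +150 mm. A fence bar 20 mm high, 15 mm thick, runs along its whole length, near face at x = +75: a panel against it is centred at x = +30. Origin: bench height, mid-length, 90 mm behind the front edge.
- magnifier: the magnifier: a round glass lens, 108 mm across with its black rim, level 205 mm above the bench, on a steel post (85 mm beyond the lens centre in its +x) with a round foot. Fixed, standing off one end of the ledge or the other, about 275 mm from the ledge's middle along its y. Origin on the bench below the lens centre. Its side tells which way to push.
- tray: an open blue plastic parts tray, 130 x 90 mm, 48 mm high, fixed, standing off the other end of the ledge from the magnifier. Origin at the centre of its underside. A bystander.
- relay: a small clear relay on a black base, 30 x 36 x 42 mm high, loose, on the strip of the ledge behind the fence. A bystander. Origin at the centre of its underside.
- spool: a small grey spool, 44 mm across, 36 mm high, loose, upright on the strip of the ledge behind the fence. A bystander. Origin at the centre of its underside.
- jar: a small screw jar with a steel cap, 48 mm across, 60 mm high, loose on the bench in front of the ledge. A bystander. Origin at the centre of its underside.
- screwdriver: a screwdriver, loose, lying on the bench in front of the ledge, roughly parallel to it. A bystander. Origin at its middle, roughly.
- transformer: a small iron and copper transformer, 50 x 66 x 36 mm high, loose on the bench in front of the ledge. A bystander. Origin at the centre of its underside.
- dial: a round black dial knob, 40 mm across, 25 mm high, loose on the bench in front of the ledge. A bystander. Origin at the centre of its underside.
There are look-alikes about, which are no part of the job. Leave any blue or orange look-alike of the magnifier alone.

How it is judged:
By the outcome, as a careful person would: the job done as asked, in the order asked, and still so for the second after the job is handed in, with the robot touching nothing.
It also fails if it takes over 58 s, if anything falls off the work surface, if the arm or the gripper's body presses on something with over 40 N, if the wrist force passes 120 N, or if a joint passes its speed limit or range.

## Working session

There is one attempt and no reset: what is moved stays moved. The work goes in short steps, Python scripts to look and compute and a tool call to move; the robot and the scene stay as the last step left them, time stands still between calls to the robot, and variables do not carry over. Pictures are saved under pics/ and viewed, about 8 in all and at most 12, crops included, and the job is handed in when it is done.

Besides the shell and the picture viewer there is one more tool, called after "Call:" by a JSON object that holds its "op" and its "data", one argument or row to a line. carry_out: Moves the arm, as the interface text tells. Scaled input: -1 to 1 covers 0.2 m each way for a shift and 30 degrees each way for a turn. Its arguments: {"type":"object","properties":{"steps":{"type":"string"},"force":{"type":"number"}},"required":["steps"]}

```bash
mkdir -p pics; cat > h.py <<'E'
import numpy as np, cv2
from bench import robot
def snap(n,f):
    p=robot.read_camera(n); cv2.imwrite('pics/'+f,p[:,:,::-1]); return p
def ray(n,uv,z,cal=None):
    c=cal or robot.get_calibration(n)
    K=np.array(c['intrinsics'],float);R=np.array(c['R']);t=np.array(c['t'])
    u=cv2.undistortPoints(np.array(uv,float).reshape(-1,1,2),K,np.array(c['dist_coeffs'],float)).reshape(-1,2)
    d=np.c_[u,np.ones(len(u))]@R; o=-R.T@t
    return o+d*((z-o[2])/d[:,2])[:,None]
def proj(n,X):
    c=robot.get_calibration(n)
    return cv2.projectPoints(np.array(X,float).reshape(-1,1,3),cv2.Rodrigues(np.array(c['R']))[0],np.array(c['t'],float),np.array(c['intrinsics'],float),np.array(c['dist_coeffs'],float))[0].reshape(-1,2)
E
python3 - <<'E'
from h import *
snap('scene','s1.png');snap('side','d1.png')
for n in('scene','side','wrist'):
    c=robot.get_calibration(n);print(n,-np.array(c['R']).T@c['t'])
o=robot.get_obs();print(o['time_s'],o['tcp_pos'],o['eef_rot'],o['wrist_force'])
E
```

```text
scene [ 1.06014752 -0.55697902  0.69155595]
side [-0.05483161  0.5302516   0.52179848]
wrist [ 0.20447248 -0.49004109  0.37194134]
0.1 [ 0.12760433 -0.50862542  0.23054129] [[-4.15050773e-04  2.43371704e-01 -9.69933009e-01]
 [ 1.73457093e-03 -9.69931458e-01 -2.43372057e-01]
 [-9.99998409e-01 -1.78342936e-03 -1.95746803e-05]] [ 0.22059253 -0.28650589  0.26032257]
```

View pics/s1.png

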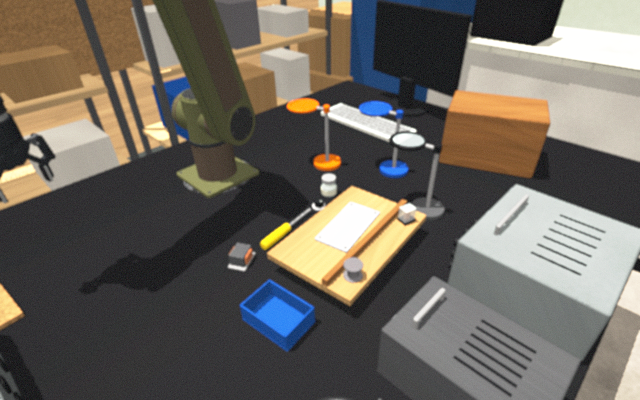

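View pics/d1.png

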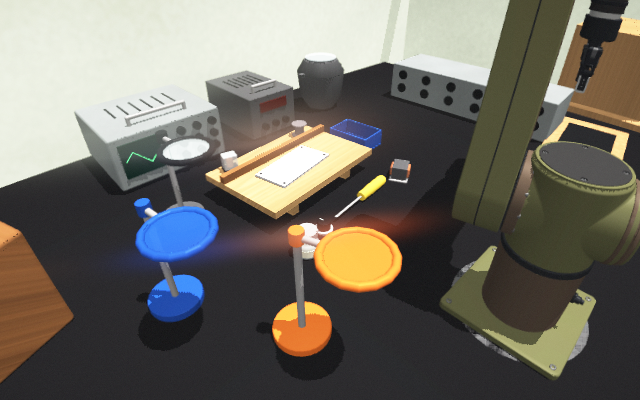

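The true magnifier (clear lens, black rim; side 187,150, scene 408,140) stands off the far, left end. The tray is at the other end, and the panel is at scene (348,225) and side (293,165). I'll enlarge both views.

```bash
python3 - <<'E'
import cv2
a=cv2.imread('pics/s1.png')[170:300,225:435];b=cv2.imread('pics/d1.png')[110:220,195:405]
cv2.imwrite('pics/c1.png',cv2.resize(a,None,fx=3.8,fy=3.8,interpolation=cv2.INTER_CUBIC))
cv2.imwrite('pics/c2.png',cv2.resize(b,None,fx=3.8,fy=3.8,interpolation=cv2.INTER_CUBIC))
E
```

```text
(no output)
```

View pics/c1.png

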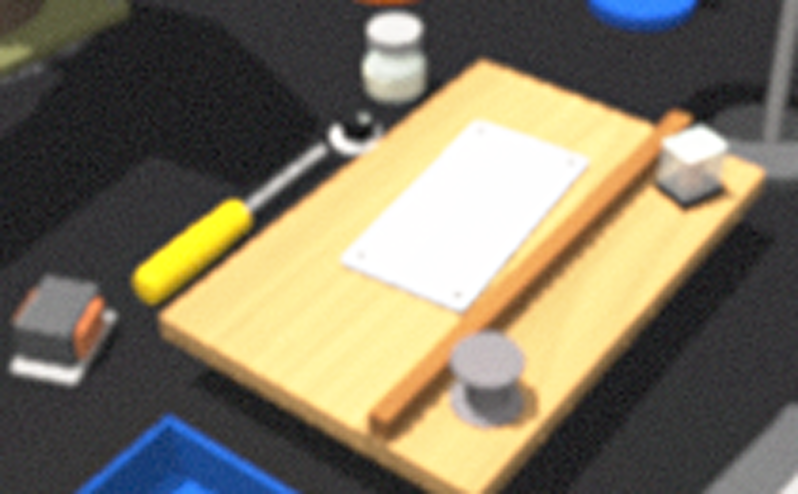

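View pics/c2.png

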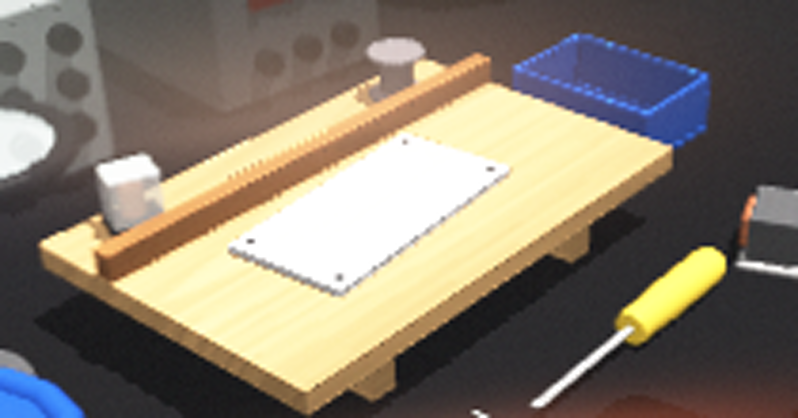

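Scene crop: panel corners at (480,120), (590,158), (462,306), (343,260), and ledge corners at (485,58), (765,172), (162,325). Side crop: panel corners at (405,133), (510,170), (343,293), (230,247), and ledge corners at (310,390), (42,245), (672,150).

```bash
python3 - <<'E'
from h import *
np.set_printoptions(precision=4,suppress=True)
S=lambda L:np.array(L)/3.8+[225,170]-.4
D=lambda L:np.array(L)/3.8+[195,110]-.4
# order: left-front,left-fence,right-fence,right-front
ps=ray('scene',S([(480,120),(590,158),(462,306),(343,260)]),.066)
pd=ray('side',D([(343,293),(230,247),(405,133),(510,170)]),.066)
ls=ray('scene',S([(485,58),(765,172),(162,325)]),.06)
ld=ray('side',D([(310,390),(42,245),(672,150)]),.06)
for n,p,l in(('s',ps,ls),('d',pd,ld)):
    print(n,'panel',p[:,:2].tolist(),'c',p.mean(0)[:2],'len',np.linalg.norm(p[0]-p[3]),np.linalg.norm(p[0]-p[1]))
    e=l[0]-l[2];L=np.linalg.norm(e);yv=e/L;xv=np.array([yv[1],-yv[0],0])
    org=(l[0]+l[2])/2+.09*xv
    print(' ledge org',org,'len',L,np.linalg.norm(l[1]-l[0]),'yaw deg',np.degrees(np.arctan2(xv[1],xv[0])))
    r=p-org;print(' in ledge x',r@xv,'y',r@yv)
    fy=(p[0]+p[1]-p[2]-p[3]);print(' panel yaw rel deg',np.degrees(np.arctan2(-fy@xv,fy@yv)))
print(proj('scene',[0,0,0]))
for n,uv,z in(('side',D([(130,185)]),.1),('scene',S([(395,30)]),.06),('scene',S([(350,130)]),.01),('scene',S([(150,290)]),.02)):print(ray(n,uv,z))
E
```

```text
s panel [[0.5029626088112759, 0.11525332807035937], [0.5898076422203598, 0.13264718360640693], [0.623992980991737, -0.042943612242450135], [0.5390544621601757, -0.06265022294588679]] c [0.564  0.0356] len 0.1815276710100931 0.08856978061525156
 ledge org [0.5596 0.0168 0.06  ] len 0.36870338312111106 0.23944360264472936 yaw deg 7.568286362598213
 in ledge x [-0.0432  0.0452  0.0559 -0.0309] y [ 0.105   0.1108 -0.0677 -0.0761]
 panel yaw rel deg 3.6759126590686098
d panel [[0.492814734444991, 0.1171360051211322], [0.5809581418557371, 0.13438739078603923], [0.6185231610489089, -0.042162241618900365], [0.5291022135709167, -0.05681040189541897]] c [0.5553 0.0381] len 0.1776911186730563 0.08981575907008821
 ledge org [0.5486 0.0192 0.06  ] len 0.35152267166459084 0.23660718462825278 yaw deg 6.273562073980716
 in ledge x [-0.0447  0.0448  0.0628 -0.0277] y [ 0.1035  0.111  -0.0686 -0.0734]
 panel yaw rel deg 5.62509153933174
[[217.9416 173.6615]]
[[0.6357 0.1655 0.1   ]]
[[0.3656 0.1702 0.06  ]]
[[0.3862 0.0957 0.01  ]]
[[ 0.4262 -0.1375  0.02  ]]
```

Call:
{"op": "carry_out", "data": {
  "steps": "0 0 0 0 -0.37 -0.37 0; 0 0 0 0 -0.75 -0.75 0; 0 0 0 0 -1 -1 0; 0 0 0 0 -1 -1 0; 0 0 0 0 -1 -1 0"
}}

```text
time_s: 0.72
tcp_pos: [0.2732, -0.2632, 0.2306]
eef_rot: [[-0.001, 0.246, -0.969], [0.003, -0.969, -0.246], [-1.0, -0.003, 0.0]]
wrist_force: [0.7, 1.0, 0.5]
grip_width: 0.0428
```

Call:
{"op": "carry_out", "data": {
  "steps": "0 0 0 0 -0.22 -0.22 0; 0.24 0 0 0 -0.44 -0.44 0; 0.24 0 0 0 -0.66 -0.66 0; 0.24 0 0 0 -0.9 -0.9 0; 0.24 0 0 0 -0.9 -0.9 0"
}}

```text
time_s: 1.35
tcp_pos: [0.4049, -0.0415, 0.2309]
eef_rot: [[-0.001, 0.128, -0.992], [0.003, -0.992, -0.128], [-1.0, -0.003, 0.0]]
wrist_force: [-0.8, -0.5, -0.5]
grip_width: 0.0431
```

```bash
cat >> h.py <<'E'
np.set_printoptions(precision=4,suppress=True)
def st():
    o=robot.get_obs();print('t',o['time_s'],'tcp',o['tcp_pos'],'F',o['wrist_force'],'w',o['grip_width'],'j',o['joint_pos']);return o
def go(org,yaw,x,y,z,mode='A'):
    "normalised move to ledge x,y and height z; A: jaws along ledge y, B: jaws along ledge x"
    o=robot.get_obs();R=np.array(o['eef_rot'])
    lx=np.array([np.cos(yaw),np.sin(yaw),0]);ly=np.array([-lx[1],lx[0],0]);k=np.array([0,0,1.])
    ty=-ly if mode=='A' else lx
    T=np.c_[-k,ty,np.cross(-k,ty)]
    rv=cv2.Rodrigues(R.T@T)[0].ravel()/np.radians(30)
    p=np.array([*org,0])+lx*x+ly*y+k*z
    print('turn',rv,'shift',R.T@(p-o['tcp_pos'])/.2)
E
python3 - <<'E'
from h import *
st();go((.554,.018),np.radians(6.9),-.1,.02,.231)
snap('wrist','w1.png');c=robot.get_calibration('wrist');import pickle;pickle.dump(c,open('w1.pkl','wb'))
E
```

```text
t 1.35 tcp [ 0.4049 -0.0415  0.2309] F [-0.778  -0.4989 -0.4694] w 0.04306412790251643 j [-0.1047  0.0588 -0.3885  1.1245  0.0032  2.9082]
turn [0.0158 0.0005 0.0064] shift [ 0.0002 -0.3035 -0.2785]
```

View pics/w1.png

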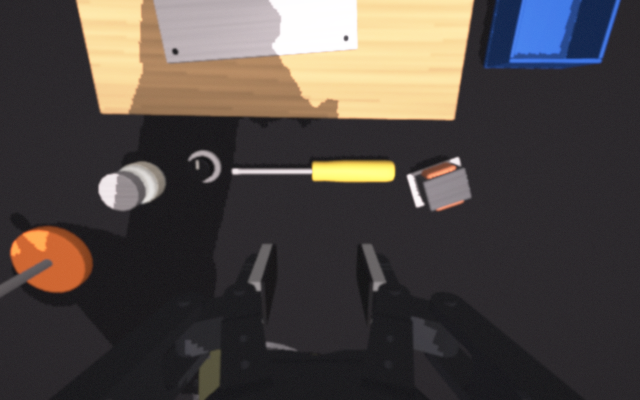

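Wrist view: panel front corners at (167,62) and (357,49), and ledge front corners at (100,113) and (456,120). The jar, screwdriver and transformer lie clear in front.

```bash
python3 - <<'E'
from h import *
import pickle;c=pickle.load(open('w1.pkl','rb'))
l=ray('wrist',[(100,113),(456,120)],.06,c);p=ray('wrist',[(167,62),(357,49)],.066,c)
e=l[0]-l[1];L=np.linalg.norm(e);yv=e/L;xv=np.array([yv[1],-yv[0],0]);org=(l[0]+l[1])/2+.09*xv
print('L',L,'org',org,'yaw',np.degrees(np.arctan2(xv[1],xv[0])),'panel len',np.linalg.norm(p[0]-p[1]))
r=p-org;print('panel front x',r@xv,'y',r@yv)
yaw=np.arctan2(xv[1],xv[0])
go(org[:2],yaw,-.075,.012,.12)
print(ray('wrist',[(120,190)],.06,c),ray('wrist',[(205,165),(353,171)],.01,c))
E
```

```text
L 0.3604498604923519 org [0.5526 0.0145 0.06  ] yaw 6.265570928173714 panel len 0.17902335035849315
panel front x [-0.042  -0.0275] y [ 0.1033 -0.0751]
turn [0.0341 0.0011 0.0069] shift [ 0.5546 -0.2515 -0.3962]
[[0.3634 0.1707 0.06  ]] [[ 0.3907  0.0967  0.01  ]
 [ 0.4068 -0.0871  0.01  ]]
```

Call:
{"op": "carry_out", "data": {
  "steps": "0.034 0 0 0.1 -0.25 -0.3 1; 0.034 0 0 0.3 -0.25 -0.4 1; 0.034 0 0 0.55 -0.25 -0.4 1; 0.034 0 0 0.55 -0.25 -0.4 1; 0.034 0 0 0.55 -0.25 -0.4 1",
  "force": 40
}}

```text
time_s: 2.02
tcp_pos: [0.4777, 0.0169, 0.1221]
eef_rot: [[-0.0, 0.107, -0.994], [0.003, -0.994, -0.107], [-1.0, -0.003, 0.0]]
wrist_force: [0.1, 0.0, -0.1]
grip_width: -0.0003
```

```bash
python3 - <<'E'
from h import *
st();go((.5526,.0145),np.radians(6.3),-.075,.014,.0625)
E
```

```text
t 2.025 tcp [0.4777 0.0169 0.1221] F [ 0.0927  0.0264 -0.0677] w -0.00033301070734798223 j [ 0.0332  0.2577 -0.4452  0.8681  0.0033  3.0672]
turn [-0.0045  0.0001  0.0063] shift [ 0.2983 -0.0159  0.0039]
```

Call:
{"op": "carry_out", "data": {
  "steps": "0 0 0 0.12 -0.015 0 1; 0 0 0 0.2 -0.015 0 1; 0 0 0 0.26 -0.015 0 1; 0 0 0 0.298 -0.015 0 1; 0 0 0 0.298 -0.015 0 1"
}}

```text
time_s: 2.65
tcp_pos: [0.4774, 0.0199, 0.0628]
eef_rot: [[-0.0, 0.107, -0.994], [0.003, -0.994, -0.107], [-1.0, -0.003, -0.0]]
wrist_force: [0.3, -0.6, 1.6]
grip_width: -0.0003
```

Call:
{"op": "carry_out", "data": {
  "steps": "0 0 0 0 0 -0.05 1; 0 0 0 0 0 -0.1 1; 0 0 0 0 0 -0.13 1; 0 0 0 0 0 -0.16 1; 0 0 0 0 0 -0.19 1"
}}

```text
time_s: 3.28
tcp_pos: [0.5142, 0.0239, 0.0625]
eef_rot: [[-0.003, 0.107, -0.994], [0.003, -0.994, -0.107], [-1.0, -0.003, 0.003]]
wrist_force: [-2.8, -1.0, 1.2]
grip_width: -0.0004
```

Call:
{"op": "carry_out", "data": {
  "steps": "0 0 0 0 0 -0.01 1; 0 0 0 0 0 -0.02 1; 0 0 0 0 0 -0.03 1; 0 0 0 0 0 -0.03 1"
}}

```text
time_s: 3.78
tcp_pos: [0.5198, 0.0247, 0.0624]
eef_rot: [[-0.004, 0.107, -0.994], [0.003, -0.994, -0.107], [-1.0, -0.004, 0.003]]
wrist_force: [-2.6, 0.2, -0.0]
grip_width: -0.0001
```

Call:
{"op": "carry_out", "data": {
  "steps": "0 0 0 0 0 -0.01 1; 0 0 0 0 0 -0.02 1; 0 0 0 0 0 -0.03 1; 0 0 0 0 0 -0.03 1"
}}

```text
time_s: 4.28
tcp_pos: [0.5215, 0.0258, 0.0617]
eef_rot: [[-0.011, 0.108, -0.994], [0.004, -0.994, -0.108], [-1.0, -0.005, 0.011]]
wrist_force: [-10.2, 0.9, 7.3]
grip_width: -0.0
```

Call:
{"op": "carry_out", "data": {
  "steps": "0 0 0 0 0 -0.007 1; 0 0 0 0 0 -0.014 1; 0 0 0 0 0 -0.014 1"
}}

```text
time_s: 4.65
tcp_pos: [0.5221, 0.0264, 0.0614]
eef_rot: [[-0.015, 0.108, -0.994], [0.005, -0.994, -0.108], [-1.0, -0.007, 0.015]]
wrist_force: [-7.4, 0.9, 4.3]
grip_width: 0.0002
```

Call:
{"op": "carry_out", "data": {
  "steps": "0 0 0 0 0 0.08 1; 0 0 0 -0.2 0 0.12 1; 0 0 0 -0.5 0 0.12 1; -0.35 0 0 -0.5 0.3 0 1; -0.7 0 0 -0.5 0.5 -0.1 1"
}}

```text
time_s: 5.28
tcp_pos: [0.5579, -0.0728, 0.1626]
eef_rot: [[-0.008, 0.459, -0.888], [0.004, -0.888, -0.459], [-1.0, -0.007, 0.005]]
wrist_force: [0.4, 0.3, -0.3]
grip_width: 0.0
```

```bash
python3 - <<'E'
from h import *
st();go((.5526,.0145),np.radians(6.3),.028,-.11,.16,'B')
E
```

```text
t 5.275 tcp [ 0.5579 -0.0728  0.1626] F [ 0.42    0.3394 -0.2825] w 4.4270852386644464e-05 j [-0.1314  0.3663 -0.1667  1.046   0.0027  2.5332]
turn [-2.2989  0.0006  0.0175] shift [ 0.0115  0.1636 -0.1102]
```

Call:
{"op": "carry_out", "data": {
  "steps": "-0.35 0 0 0 0.16 -0.11 1; -0.7 0 0 0 0.16 -0.11 1; -1 0 0 0 0.16 -0.11 1; -1 0 0 0 0.16 -0.11 1"
}}

```text
time_s: 5.78
tcp_pos: [0.5937, -0.0916, 0.1626]
eef_rot: [[-0.005, 0.841, -0.542], [0.003, -0.542, -0.841], [-1.0, -0.006, 0.0]]
wrist_force: [-0.2, -0.2, -0.8]
grip_width: -0.0002
```

Call:
{"op": "carry_out", "data": {
  "steps": "-0.35 0 0 0 0 0 1; -0.7 0 0 0 0 0 1; -1 0 0 0 0 0 1; -1 0 0 0 0 0 1"
}}

```text
time_s: 6.28
tcp_pos: [0.5944, -0.0917, 0.1628]
eef_rot: [[-0.003, 0.999, -0.053], [0.003, -0.053, -0.999], [-1.0, -0.004, -0.003]]
wrist_force: [-0.6, 0.1, 0.3]
grip_width: -0.0003
```

```bash
python3 - <<'E'
from h import *
st();go((.5526,.0145),np.radians(6.3),.028,-.11,.16,'B')
snap('wrist','w2.png');c=robot.get_calibration('wrist');import pickle;pickle.dump(c,open('w2.pkl','wb'))
E
```

```text
t 6.275 tcp [ 0.5944 -0.0917  0.1628] F [-0.622   0.1178  0.295 ] w -0.0003373386498084804 j [-0.1543  0.4271 -0.0688  1.0788  0.0023  1.4691]
turn [-0.3104 -0.0057  0.0065] shift [ 0.0142 -0.0096  0.001 ]
```

View pics/w2.png

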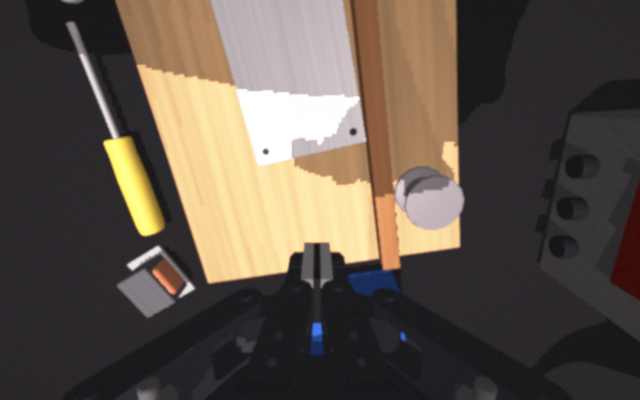

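Panel near-end corners are at (259,166) and (366,142). Its long edges leave the picture top at (211,0) and (347,0), close along the fence. Ledge end corners are at (208,284) and (460,249).

```bash
python3 - <<'E'
from h import *
import pickle;c=pickle.load(open('w2.pkl','rb'))
org=np.array([.5526,.0145,0]);a=np.radians(6.3);xv=np.array([np.cos(a),np.sin(a),0]);yv=np.array([-xv[1],xv[0],0])
for z,q in((.066,[(259,166),(366,142),(211,0),(347,0)]),(.06,[(208,284),(460,249),(117,0)]),(.08,[(382,270),(400,267),(353,0)])):
    r=ray('wrist',q,z,c)-org;print(np.c_[r@xv,r@yv])
E
```

```text
[[-0.0133 -0.0727]
 [ 0.0754 -0.0675]
 [-0.0199  0.0463]
 [ 0.073   0.0312]]
[[-0.0882 -0.178 ]
 [ 0.15   -0.1789]
 [-0.0869  0.0585]]
[[ 0.0748 -0.1767]
 [ 0.0903 -0.1762]
 [ 0.075   0.0268]]
```

```bash
python3 - <<'E'
from h import *
go((.5526,.0145),np.radians(6.3),.018,-.105,.063,'B')
E
```

```text
turn [-0.3111 -0.0059  0.0071] shift [ 0.4993 -0.0602 -0.0141]
```

Call:
{"op": "carry_out", "data": {
  "steps": "-0.31 0 0 0.1 -0.06 -0.014 1; -0.31 0 0 0.3 -0.06 -0.014 1; -0.31 0 0 0.42 -0.06 -0.014 1; -0.31 0 0 0.495 -0.06 -0.014 1; -0.31 0 0 0.495 -0.06 -0.014 1"
}}

```text
time_s: 6.95
tcp_pos: [0.5815, -0.0878, 0.0631]
eef_rot: [[-0.005, 0.994, 0.108], [0.003, 0.108, -0.994], [-1.0, -0.005, -0.004]]
wrist_force: [-0.2, -0.8, -0.2]
grip_width: 0.0003
```

Call:
{"op": "carry_out", "data": {
  "steps": "0 0 0 0 0 -0.04 1; 0 0 0 0 0 -0.08 1; 0 0 0 0 0 -0.12 1; 0 0 0 0 0 -0.16 1; 0 0 0 0 0 -0.2 1"
}}

```text
time_s: 7.58
tcp_pos: [0.5776, -0.0481, 0.0638]
eef_rot: [[-0.004, 0.994, 0.108], [0.002, 0.108, -0.994], [-1.0, -0.004, -0.002]]
wrist_force: [-0.9, -4.2, 2.6]
grip_width: -0.0002
```

Call:
{"op": "carry_out", "data": {
  "steps": "0 0 0 0 0 -0.04 1; 0 0 0 0 0 -0.08 1; 0 0 0 0 0 -0.12 1; 0 0 0 0 0 -0.16 1; 0 0 0 0 0 -0.2 1"
}}

```text
time_s: 8.2
tcp_pos: [0.5731, -0.008, 0.0638]
eef_rot: [[-0.005, 0.994, 0.107], [0.001, 0.107, -0.994], [-1.0, -0.004, -0.002]]
wrist_force: [-0.7, -3.8, 1.5]
grip_width: 0.0004
```

```bash
python3 - <<'E'
from h import *
st();go((.5526,.0145),np.radians(6.3),.018,.047,.063,'B')
E
```

```text
t 8.2 tcp [ 0.5731 -0.008   0.0638] F [-0.6805 -3.8457  1.4676] w 0.00041087622644778393 j [-0.0147  0.4623 -0.2941  0.819   0.0012  1.4484]
turn [-0.0043 -0.0034  0.0085] shift [ 0.0047 -0.0001 -0.3581]
```

Call:
{"op": "carry_out", "data": {
  "steps": "0 0 0 0.004 0 -0.04 1; 0 0 0 0.004 0 -0.08 1; 0 0 0 0.004 0 -0.12 1; 0 0 0 0.004 0 -0.16 1; 0 0 0 0.004 0 -0.2 1"
}}

```text
time_s: 8.82
tcp_pos: [0.5687, 0.0311, 0.0636]
eef_rot: [[-0.004, 0.994, 0.107], [-0.001, 0.107, -0.994], [-1.0, -0.004, 0.001]]
wrist_force: [-0.8, -7.1, 5.9]
grip_width: -0.0002
```

Call:
{"op": "carry_out", "data": {
  "steps": "0 0 0 0 0 -0.03 1; 0 0 0 0 0 -0.06 1; 0 0 0 0 0 -0.09 1; 0 0 0 0 0 -0.09 1"
}}

```text
time_s: 9.32
tcp_pos: [0.5666, 0.0497, 0.0637]
eef_rot: [[-0.005, 0.994, 0.108], [-0.001, 0.108, -0.994], [-1.0, -0.005, 0.0]]
wrist_force: [-0.7, -3.2, 4.8]
grip_width: -0.0002
```

```bash
python3 - <<'E'
from h import *
st();go((.5526,.0145),np.radians(6.3),.018,.047,.063,'B')
c=robot.get_calibration('wrist');import pickle;pickle.dump(c,open('w3.pkl','wb'))
w=snap('wrist','w3.png')
E
```

```text
t 9.325 tcp [0.5666 0.0497 0.0637] F [-0.7406 -3.1921  4.8137] w -0.00021101089782516884 j [ 0.0875  0.4561 -0.3057  0.8136 -0.0002  1.5506]
turn [-0.0043  0.0001  0.0087] shift [ 0.0033  0.001  -0.0679]
```

View pics/w3.png

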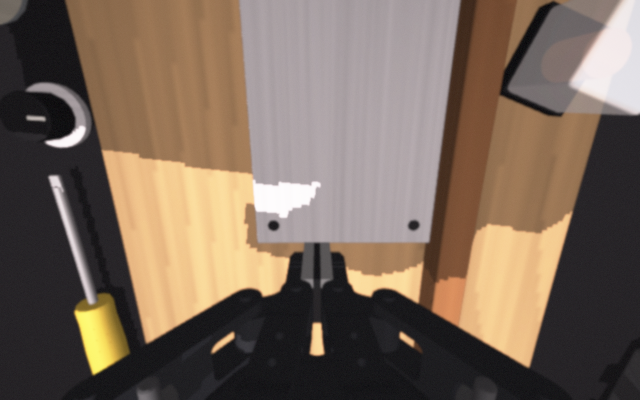

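The panel's near end runs from (257,243) to (429,242), and its long edges meet the picture top at (240,0) and (460,0). It looks parallel to the fence and close to it.

```bash
python3 - <<'E'
from h import *
import pickle;c=pickle.load(open('w3.pkl','rb'))
org=np.array([.5526,.0145,0]);a=np.radians(6.3);xv=np.array([np.cos(a),np.sin(a),0]);yv=np.array([-xv[1],xv[0],0])
for z,q in((.066,[(257,243),(429,242),(240,0),(460,0)]),(.06,[(103,150),(145,345)]),(.08,[(480,0),(438,278)])):
    r=ray('wrist',q,z,c)-org;print(np.c_[r@xv,r@yv])
E
```

```text
[[-0.0143  0.0433]
 [ 0.075   0.0439]
 [-0.0139  0.152 ]
 [ 0.0746  0.1515]]
[[-0.0874  0.0907]
 [-0.0885 -0.0285]]
[[0.076  0.1475]
 [0.0757 0.0316]]
```

The panel is flush with the fence (within 0.5 mm, under 0.5°) and overhangs 43.6 mm. About 16 mm more to go.

Call:
{"op": "carry_out", "data": {
  "steps": "0 0 0 0 0 -0.03 1; 0 0 0 0 0 -0.06 1; 0 0 0 0 0 -0.08 1; 0 0 0 0 0 -0.08 1; 0 0 0 0 0 -0.08 1"
}}

```text
time_s: 10.0
tcp_pos: [0.5648, 0.0657, 0.0637]
eef_rot: [[-0.005, 0.994, 0.107], [0.0, 0.107, -0.994], [-1.0, -0.005, -0.001]]
wrist_force: [-2.3, -3.1, 4.7]
grip_width: 0.0004
```

Call:
{"op": "carry_out", "data": {
  "steps": "0 0 0 0 0 0.06 1; 0 0 0 0 0 0.12 1; 0 0 0 -0.25 0 0.15 1; 0 0 0 -0.5 0 0.25 1; 0 0 0 -0.5 0 0.25 1"
}}

```text
time_s: 10.62
tcp_pos: [0.5743, 0.0145, 0.1679]
eef_rot: [[0.004, 0.994, 0.105], [0.001, 0.105, -0.994], [-1.0, 0.004, -0.001]]
wrist_force: [0.7, -0.3, -1.1]
grip_width: 0.0004
```

```bash
python3 - <<'E'
from h import *
st()
c=robot.get_calibration('wrist');import pickle;pickle.dump(c,open('w4.pkl','wb'))
w=snap('wrist','w4.png')[:,:,::-1]
d=snap('side','d4.png')[:,:,::-1][100:240,130:400]
s=cv2.resize(np.ascontiguousarray(d),(520,270),interpolation=cv2.INTER_CUBIC)
m=np.zeros((600,640,3),np.uint8);m[:330]=w[:330];m[330:,:520]=s;cv2.imwrite('pics/m4.png',m)
E
```

```text
t 10.625 tcp [0.5743 0.0145 0.1679] F [ 0.7016 -0.262  -1.0924] w 0.00035932132531113075 j [ 0.0247  0.3733 -0.1414  1.0517  0.001   1.4902]
```

View pics/m4.png

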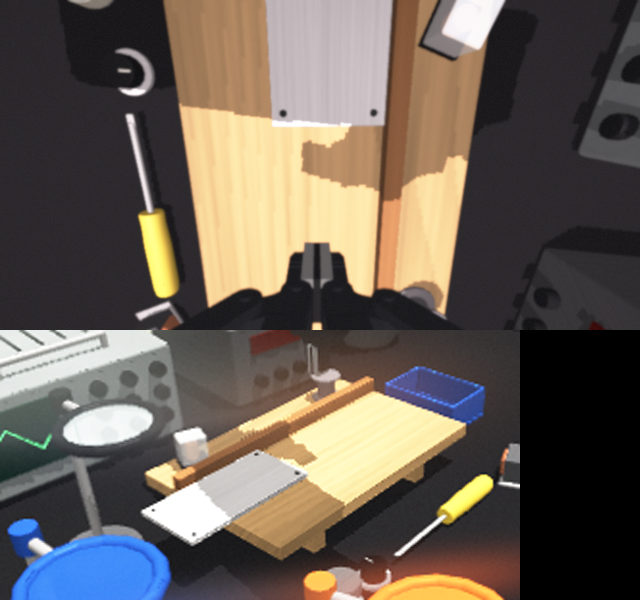

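The panel overhangs towards the magnifier and lies flat along the fence. Wrist corners are at (273,125) and (385,125), with the edges meeting the top at (267,0) and (393,0). In the side view the leading end runs from (142,512) to (193,540).

```bash
python3 - <<'E'
from h import *
import pickle;c=pickle.load(open('w4.pkl','rb'))
org=np.array([.5526,.0145,0]);a=np.radians(6.3);xv=np.array([np.cos(a),np.sin(a),0]);yv=np.array([-xv[1],xv[0],0])
r=ray('wrist',[(273,125),(385,125),(267,0),(393,0)],.066,c)-org;print(np.c_[r@xv,r@yv])
q=np.array([(193,540),(142,512),(258,451),(308,473)],float);q=(q-[0,330])/1.927+[130,100]-.25
r=ray('side',q,.066)-org;print('side',np.c_[r@xv,r@yv])
E
```

```text
[[-0.0136  0.06  ]
 [ 0.0761  0.0595]
 [-0.0133  0.1454]
 [ 0.0757  0.145 ]]
side [[-0.0174  0.238 ]
 [ 0.0689  0.2414]
 [ 0.0671  0.065 ]
 [-0.0193  0.0632]]
```

```bash
python3 -c "
from h import *
robot.sign_off();st()"
```

```text
the job is handed in; nothing more can be done
the job is handed in; nothing more can be done
```

The panel now overhangs the magnifier end of the ledge by about 60 mm, a third of its length, and lies flat and straight against the fence. I slid it to the fence with the shut fingers, then pushed it along from its other end. I backed the tool off and raised it about 10 cm before handing in at about 10.7 s. Pushing forces stayed near 10 N or below.

**Last checks:**
- **Wrist camera:** the near end was at ledge y = 60 mm, so the overhang is 60 mm. The fence-side edge was at x ≈ 76 mm, against the fence face at 75 mm, and within 0.5° of parallel.
- **Side camera:** this gave the leading end at 238–241 mm, which agrees. It put the panel about 7 mm further from the fence, but that camera also placed the ledge about 4 mm off at the start. I trusted the wrist view, which reproduced the ledge's known dimensions to about 2 mm.
- **Other things:** I saw nothing else disturbed in the last pictures, though I judged that by eye and not by measurement.

The first push left the panel about 3° askew with one corner on the fence. The end push, made slightly off-centre, straightened it.

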